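# Couple the test gauge to the air outlet

## Robot

A 6-joint arm with a two-finger parallel gripper is mounted at the origin on the work surface. World frame = base frame: x ahead of the robot, y to its left, z up, the work surface at z = 0. Lengths are in m, angles in rad, forces in N, time in s.
With the tool pointing down it reaches from about 0.325 to 0.925 m from the base axis. Payload 3.1 kg.
Tool frame: the origin (TCP) lies at the very end of the fingers, on their centre line; the grasp point (between the pads) lies arm.pinch_z behind it (arm.pinch_z is the distance from the TCP to the grasp point, in m); z points along the fingers, y is the line along which they close (so a half turn about z gives the same grasp; the last joint's range is limited). The gripper opens to 85 mm and grips with 20 to 120 N. Pads are 22 mm wide; open, the fingers measure 114 mm over their backs; the gripper's body (76 mm by 85 mm) begins 54 mm behind the grasp point. The pads swing forward as they close: fully open they stand 13 mm farther back than shut.
Start: joints at [-1.348, 0.217, 1.613, -0, 1.311, -0.112], TCP at [0.205, -0.59, 0.231] pointing down, gripper open.
Joint ranges: [-2.75, 2.75], [-0.78, 2.1], [0.31, 2.55], [-1.13, 4.27], [0.13, 2.63], [-2.58, 2.58]. Speed limits (rad/s): [2.79, 2.79, 3.14, 3.14, 3.14, 3.14].

## Interface

Orientations are given as [roll, pitch, yaw] about the fixed x, y, z axes, in that order (R = Rz(yaw) Ry(pitch) Rx(roll)).
In Python, from station import arm gives the robot as it stands.
- The arm moves only by the shell command python3 -m inch 'ROWS'. ROWS is JSON, a list of rows, each a list of 7 numbers: the shift along the tool's x, y, z in m, then the turn, a rotation vector about the tool's x, y, z in rad, then the finger opening in m, from 0 to 0.0854. A call has 1 to 10 rows; each row is the pose to reach, as a shift and turn from the pose commanded when the call began, along the tool's axes at that moment; what a row does not reach only later rows make up. A row lasts 1/8 s, in which the tool goes at most 62.5 mm and 10.7 degrees, less where a joint would pass 70% of its speed; a pose out of reach is approached as far as the arm can. A call with a gripper value outside its range is refused whole. The fingers move at their own pace and stop on an object; the grip force is fixed at half the most. Time passes only in rows, so rows that repeat a pose let the fingers close. It gives the time, the measured TCP pose, the force, the opening and the grip force at its end, in the units of the state.
- arm.get_state(): the state, without advancing time (a new reading comes with each control period).
- arm.grab_frame(name): name is "scene" or "top"; returns a dict with "pixels" (480x640x3 uint8, blue, green, red), "depth" (480x640 float32, m along the optical axis (not along the pixel's ray), 0 where there is no reading), "fx", "fy", "cx", "cy" (pixels), "R" (3x3) and "t" (3): a world point X has camera coordinates R X + t. Camera axes: x right, y down, z forward; pixel columns grow to the right and rows downward; lengths in m; the calibration is good to about 2 mm. A picture is of the moment at which its call begins.
- arm.finish_job(): hands the job in; it is judged then, once.
Trained networks look in a picture, given as the dict that the camera call returned (one of the last four; its "shot" number tells which), for a name from the list of things; names that differ only in an ending like _2 or _b are one class to them, and where a whole thing is asked for, a point or a joint stands for the part that bears it (a point fixed in the world has none). Each returns a list of dicts, best first, with "score" (0 to 1); they miss things now and then, are a little off and sometimes report something else, mostly with a low value. They report only what shows in the picture. A call takes as long as a camera call.
- arm.spot_in(picture, label): "position" ([column, row] in pixels, amid what is visible of it).
- arm.masks_of(picture, label): "mask" (480x640 bool, what is visible of it) and "position" ([column, row] in pixels, amid what is visible of it).
The state is a dict: "t": time; "q": joint angles; "dq": joint speeds; "effort": joint torques, N m; "eef_pos": TCP position; "orientation": TCP orientation; "contact_force": force on the tool from outside, world axes, zero at the start; "wrist_torque": the same for the moment, N m; "width": finger opening in m; "gripper_force": force on a finger pad.
Only numpy, scipy, OpenCV 4.12 (cv2) and the standard library are available. Lean on these libraries where they do the work, as an engineer would, in place of code of your own. Each camera call takes 0.05 s, during which the arm holds its last target. There are 200 camera calls.

## Task

Connect the pressure gauge from the parking rack to the bench air outlet, the one with the blue-banded coupler: pull the coupler's sleeve back until it catches and stays back, then push the gauge's plug gently straight in, feeling for the click, until the sleeve springs fully forward by itself, and let go. Never lean on it hard, and leave the green-banded outlet and the other things on the bench alone.

Things in the scene. Friction and masses are not known exactly. Their poses are not given: they have to be found in the camera images.
- air: Air outlet, screwed to the bench: foot 86 x 80 x 8 mm, aluminium block 58 x 58 mm up to 52 mm high with a black knob in front (-x of its frame) and a blue plate, copper pipe behind, brass hexagon (52 to 66 mm high, 33 mm wide), and on it an upright steel quick coupler, mouth up, its sleeve banded BLUE. Origin: centre of the underside, on the coupler's axis, z up.
- air_mouth (a point): Centre of the coupler's mouth (top face, 118 mm high), z up the bore. Nose 29 mm wide; bore 16.6 mm, with a 2.5 mm high lead-in opening to 21 mm. Inside, 8 to 18 mm down, a sprung valve resists the plug, 6 N rising to 11 N. The plug locks with its tip somewhere 22 to 32 mm down, unlike in each coupler, so go by feel: 0.6 mm past that is a hard stop, and over 20 N harms it.
- air_sleeve (a joint): Sleeve (knurled tube 37 mm wide, 30 mm long round the coupler, top 0 to 10 mm below the mouth when forward) travel, m: 0 = forward (up), where it starts: locking balls then bar the empty bore; 0.009 = pulled back (down) to its stop, against a 4 to 6 N spring. Let go past 0.0085 (best at the stop) it catches, staying near 0.006. A plug pushed home trips it: it springs to 0 and locks the plug.
- gauge: Pressure gauge, 0.16 to 0.26 kg, loose, its plug upright in any of the rack's holes. Origin: centre of the plug's tip, z up. Brass plug 15 mm wide, 34.5 mm long, 1.2 mm tip chamfer, locking groove 9 to 16.5 mm up; hexagon 24 mm wide at 34.5 to 45.5 mm (rests on the rack: tip 9.5 mm high); round case 54 mm in diameter, 30 mm thick (x -15 to 15), centre 80 mm up; dial looks to -x.
- rack: Orange parking rack, fixed, 60 x 240 x 44 mm (x, y, z), with three plain holes 17 mm in diameter and 38 mm deep at y = -75, 0 and 75 mm of its frame. Origin: centre of the underside.
- nozzle: Pointed aluminium blow nozzle on the same brass plug, loose, parked upright in a rack hole; 95 mm tall, top 105 mm above the bench. Origin: tip of the plug. Leave alone.
- blank_plug: Blanking plug with a red cap on the same brass plug, loose, parked upright in a rack hole; 67 mm tall. Origin: tip of the plug. Leave alone.
- nitrogen: The nitrogen outlet: the same kind of fixed outlet, but with a GREEN band and plate and a black dust cap on its coupler, top 136 mm high. Origin: centre of the underside. Leave alone.
- nitrogen_sleeve (a joint): Travel of the nitrogen coupler's sleeve, m: 0 = forward, 0.009 = pulled back. To be left alone.
- solder_tube: Upright tube of solder wire, 22 mm in diameter, 104 mm tall, loose. Origin: centre of the underside, z up. Leave alone.
- driver: Screwdriver lying on the bench, loose, red handle. Leave alone.
- meter: Yellow multimeter lying on the bench, 150 x 75 x 36 mm, loose. Origin: centre of the underside. Leave alone.

How it is judged:
On the way, in this order (a step that is already met when the one before it is completed fails the run):
1. the air coupler's sleeve has been pulled back and stays back (more than 3.5 mm) with the fingers off the outlet (value of joint air_sleeve above 0.0035 m and contact force between the fingers and air below 0.3 N), for 0.3 s.
2. the gauge's plug is in the air coupler's mouth, at least 4 mm deep, while the sleeve is still back (z of gauge in the frame of air_mouth below -0.004 m and horizontal distance between gauge and air_mouth below 0.003 m and value of joint air_sleeve above 0.0035 m).
At the end, for the whole second after the job is handed in: The gauge stands locked in the air coupler, released and at rest: tip at least 20.5 mm below the mouth and within 3 mm of the bore's axis, upright within 5 degrees, the sleeve fully forward (under 1.5 mm) (value of joint air_sleeve below 0.0015 m and z of gauge in the frame of air_mouth below -0.0205 m and horizontal distance between gauge and air_mouth below 0.003 m and angle between gauge's own z axis and vertical below 0.09 rad and linear speed of gauge below 0.02 m/s); the robot touches nothing.
It fails at once if the plug is forced: it presses on the coupler's inner valve with more than 20 N (contact force between gauge and valve_c0 above 20 N).
It fails at once if the nitrogen outlet's sleeve is pulled (more than 4 mm) (value of joint nitrogen_sleeve above 0.004 m).
It fails at once if the nozzle or the blanking plug is moved more than 15 mm (distance of any of nozzle, blank_plug from where it was at the start of the episode above 0.015 m).
It fails at once if the solder tube, the screwdriver or the multimeter is moved more than 30 mm (distance of any of solder_tube, driver, meter from where it was at the start of the episode above 0.03 m).
It also fails if it takes over 70 s, if anything falls off the work surface, if the arm or the gripper's body presses on something with over 40 N, if the wrist force passes 120 N, or if a joint passes its speed limit or range.

## Working session

There is one attempt and no reset: what is moved stays moved. The work goes in short steps, Python scripts to look and compute and a shell command to move; the robot and the scene stay as the last step left them, time stands still between calls to the robot, and variables do not carry over. Pictures are saved under pics/ and viewed, at most 10 in all, crops included, and the job is handed in when it is done.

```bash
ls; mkdir -p pics
cat > h.py <<'E'
import numpy as np, cv2
from station import arm
def world(p,u,v,d):
    c=np.stack([(u-p["cx"])/p["fx"]*d,(v-p["cy"])/p["fy"]*d,d],-1)
    return (c-p["t"])@p["R"]
def cloud(p,m):
    v,u=np.nonzero(m&(p["depth"]>0)); return world(p,u,v,p["depth"][v,u]),u,v
E
python3 - <<'E'
from h import *
print(arm.pinch_z,arm.get_state())
for n in("scene","top"):
    p=arm.grab_frame(n); cv2.imwrite(f"pics/{n}0.png",p["pixels"])
    print(n,p["fx"],-p["R"].T@p["t"],p["R"][2])
    for l in("air","gauge","rack","nozzle","blank_plug","nitrogen","solder_tube","driver","meter"):
        for r in arm.masks_of(p,l)[:2]:
            X,_,_=cloud(p,r["mask"])
            if len(X): print(l,round(r["score"],2),np.round(r["position"]),len(X),np.round(np.percentile(X,[3,50,97],axis=0),3).tolist())
E
```

```text
pics
0.0187 {'t': 0.0, 'q': array([-1.34821550e+00,  2.17772840e-01,  1.61496363e+00,  3.51185150e-07,
        1.31128056e+00, -1.12169897e-01]), 'dq': array([-4.68462215e-05, -1.19896637e-03, -5.09922963e-04,  1.06293561e-03,
       -1.08252549e-04, -1.84310576e-04]), 'effort': array([-2.06758588e-03, -3.96845698e+01, -3.03857839e+01, -1.55348889e-04,
        9.67169733e-03,  4.24232255e-06]), 'eef_pos': array([ 0.20518877, -0.58948277,  0.22994127]), 'orientation': array([-3.13918355e+00, -2.71708540e-04,  3.34750311e-01]), 'contact_force': array([0.17596033, 0.17977499, 1.05355062]), 'wrist_torque': array([ 0.01115326,  0.01392497, -0.03148082]), 'gripper_force': 0.0, 'width': 0.08535939367082752}
scene 551.231867210066 [1.08619741 0.96191978 0.83270375] [-0.44920239 -0.70558562 -0.5480567 ]
air 0.98 [231. 226.] 1049 [[0.545, -0.276, 0.002], [0.583, -0.242, 0.039], [0.652, -0.22, 0.114]]
gauge 0.84 [338. 302.] 607 [[0.487, 0.154, 0.001], [0.567, 0.229, 0.096], [0.577, 0.246, 0.117]]
rack 0.62 [345. 329.] 2589 [[0.537, 0.111, 0.002], [0.581, 0.259, 0.041], [0.593, 0.34, 0.046]]
noz
[... 1180 characters left out ...]
049]]
nozzle 0.39 [210. 202.] 77 [[0.549, 0.284, 0.046], [0.556, 0.292, 0.066], [0.568, 0.302, 0.105]]
nitrogen 0.83 [354. 196.] 1121 [[0.549, -0.116, 0.0], [0.584, -0.067, 0.04], [0.668, -0.035, 0.13]]
solder_tube 0.66 [437. 282.] 150 [[0.367, -0.298, -0.001], [0.375, -0.284, 0.084], [0.387, -0.278, 0.107]]
driver 0.86 [507. 321.] 366 [[0.236, -0.479, 0.01], [0.276, -0.464, 0.022], [0.38, -0.454, 0.03]]
driver 0.19 [142. 284.] 1761 [[0.305, 0.386, 0.021], [0.343, 0.454, 0.033], [0.383, 0.526, 0.041]]
meter 0.82 [142. 287.] 1827 [[0.304, 0.387, 0.017], [0.343, 0.455, 0.032], [0.383, 0.527, 0.041]]
meter 0.24 [504. 319.] 509 [[0.236, -0.479, -0.0], [0.29, -0.462, 0.02], [0.409, -0.452, 0.03]]
```

Run:
```python
from h import *
a=cv2.imread("pics/scene0.png");b=cv2.imread("pics/top0.png")
A=cv2.resize(a[165:385,190:410],(400,400),interpolation=cv2.INTER_CUBIC)
B=cv2.resize(b[130:250,180:480],(800,320),interpolation=cv2.INTER_CUBIC)
A2=cv2.resize(a[170:270,190:290],(400,400),interpolation=cv2.INTER_CUBIC)
M=np.vstack([np.hstack([A,A2]),B]);cv2.imwrite("pics/m0.png",cv2.resize(M,(666,600)))
```

```text
(no output)
```

View pics/m0.png

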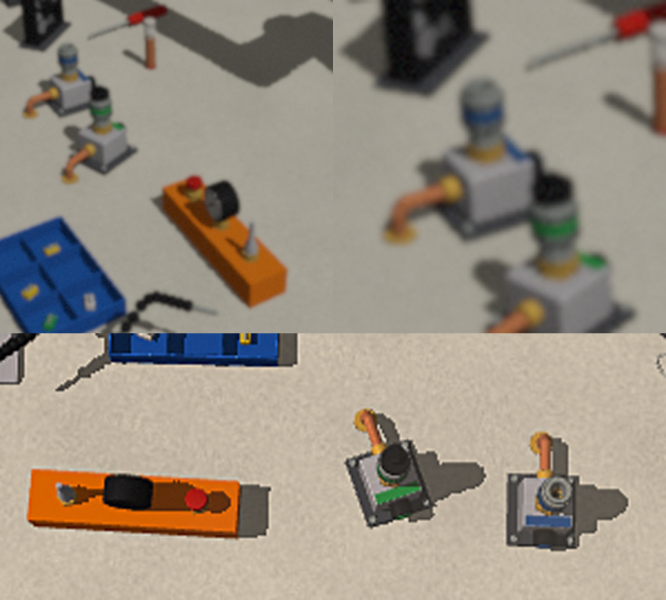

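```bash
cat >> h.py <<'E'
from scipy.optimize import least_squares
def circ(P,r,c0):
    f=lambda c:np.hypot(*(P-c).T)-r
    s=least_squares(f,c0,loss='soft_l1',f_scale=.001); return s.x,np.median(abs(f(s.x)))
E
python3 - <<'E'
from h import *
for n in("scene","top"):
    p=arm.grab_frame(n); v,u=np.mgrid[:480,:640]; X=world(p,u,v,p["depth"]).reshape(-1,3)
    X=X[(p["depth"]>0).ravel()]
    print(n)
    A=X[(abs(X[:,0]-.585)<.06)&(abs(X[:,1]+.245)<.05)&(X[:,2]>.07)]
    for lo,hi in((.07,.08),(.08,.09),(.09,.1),(.1,.108),(.108,.114),(.114,.125)):
        S=A[(A[:,2]>lo)&(A[:,2]<hi)]
        if len(S)>4: print(lo,len(S),np.round(S.min(0),4),np.round(S.max(0),4),*[np.round(circ(S[:,:2],r,S[:,:2].mean(0))[0],4) for r in(.0145,.0185)])
    T=A[A[:,2]>.112]; print("top z",np.round(np.percentile(A[:,2],[50,90,97,100]),4))
    # block faces
    B=X[(abs(X[:,0]-.585)<.06)&(abs(X[:,1]+.245)<.05)&(X[:,2]>.046)&(X[:,2]<.056)]
    print("block",np.round(cv2.minAreaRect((B[:,:2]*1000).astype(np.float32))[0:3][0],1),cv2.minAreaRect((B[:,:2]*1000).astype(np.float32))[1:])
    R=X[(abs(X[:,0]-.56)<.08)&(abs(X[:,1]-.22)<.16)&(X[:,2]>.04)&(X[:,2]<.048)]
    print("rack",cv2.minAreaRect((R[:,:2]*1000).astype(np.float32)))
    G=X[(abs(X[:,0]-.56)<.05)&(abs(X[:,1]-.22)<.05)&(X[:,2]>.06)]
    print("case",len(G),np.round(np.percentile(G,[1,50,99],axis=0),4),cv2.minAreaRect((G[:,:2]*1000).astype(np.float32)))
    print("circle yz",circ(G[:,1:],.027,np.array([.22,.09])), "hi x",np.round(np.percentile(G[G[:,2]>.113],[5,50,95],axis=0),4))
    print(np.round(p["pixels"].mean()))
E
```

```text
scene
0.07 29 [ 0.5609 -0.259   0.07  ] [ 0.5835 -0.2393  0.0795] [ 0.5676 -0.2564] [ 0.5649 -0.2603]
0.08 36 [ 0.5556 -0.2579  0.0804] [ 0.5881 -0.2369  0.0898] [ 0.5712 -0.2536] [ 0.5692 -0.258 ]
0.09 42 [ 0.5547 -0.2648  0.0904] [ 0.5871 -0.2352  0.1   ] [ 0.5707 -0.2525] [ 0.5684 -0.257 ]
0.1 38 [ 0.5535 -0.2595  0.1   ] [ 0.5884 -0.2341  0.108 ] [ 0.571  -0.2524] [ 0.5692 -0.257 ]
0.108 47 [ 0.5524 -0.2691  0.1082] [ 0.5885 -0.2366  0.114 ] [ 0.57  -0.253] [ 0.5682 -0.2568]
0.114 45 [ 0.5574 -0.2702  0.1145] [ 0.5867 -0.2369  0.1218] [ 0.5713 -0.2542] [ 0.577  -0.2585]
top z [0.1027 0.1168 0.119  0.1218]
block [ 570.1 -254.3] ((58.39271545410156, 64.39089965820312), 0.0303804911673069)
rack ((560.0700073242188, 219.10470581054688), (244.49696350097656, 64.40467071533203), 87.60458374023438)
case 509 [[0.5461 0.1977 0.0675]
 [0.5704 0.2315 0.1013]
 [0.5777 0.2469 0.1175]] ((561.4293212890625, 220.79563903808594), (56.227535247802734, 33.67321014404297), 88.42859649658203)
circle yz (array([0.21834181, 0.08863042]), np.float64(0.0019848119276546713)) hi x [[0.548  0.2099 0.1132]
 
[... 503 characters left out ...]
.5639 -0.2557] [ 0.5671 -0.2568]
0.114 66 [ 0.5518 -0.2703  0.1141] [ 0.5789 -0.2382  0.1246] [ 0.5647 -0.2537] [ 0.5586 -0.2495]
top z [0.1104 0.1187 0.1201 0.1246]
block [ 564.5 -254.8] ((57.468055725097656, 57.09965896606445), 0.6450968980789185)
rack ((556.88232421875, 220.0003662109375), (240.2244110107422, 61.282676696777344), 87.95524597167969)
case 317 [[0.5408 0.1929 0.0712]
 [0.5534 0.2174 0.1091]
 [0.5719 0.2451 0.1203]] ((556.4068603515625, 219.55499267578125), (54.35633087158203, 31.631803512573242), 87.51664733886719)
circle yz (array([0.22007774, 0.08823824]), np.float64(0.0020946937500746325)) hi x [[0.543  0.2077 0.1132]
 [0.5566 0.2191 0.1159]
 [0.5693 0.2312 0.1199]]
130.0
```

```bash
cat >> h.py <<'E'
from scipy.spatial.transform import Rotation as Ro
def row(x,y,z,yaw):
    s=arm.get_state(); R=Ro.from_euler('xyz',s["orientation"]); T=Ro.from_euler('xyz',[np.pi,0,yaw])
    print("shift",np.round(R.inv().apply(np.array([x,y,z])-s["eef_pos"]),4),"turn",np.round((R.inv()*T).as_rotvec(),4))
def st():
    s=arm.get_state(); print(round(s["t"],2),*[np.round(s[k],4) for k in("eef_pos","orientation","contact_force","wrist_torque","width","gripper_force")])
E
python3 -c "
from h import *
row(.5675,-.2555,.165,0)"
```

```text
shift [ 0.452  -0.1972  0.0663] turn [ 0.     -0.      0.3348]
```

```bash
python3 -m inch '[[0.056,-0.0245,0.008,0,0,0.042,0.085],[0.112,-0.049,0.0165,0,0,0.084,0.085],[0.168,-0.0735,0.025,0,0,0.126,0.085],[0.224,-0.098,0.033,0,0,0.168,0.085],[0.28,-0.1225,0.041,0,0,0.21,0.085],[0.336,-0.147,0.05,0,0,0.252,0.085],[0.392,-0.1715,0.058,0,0,0.294,0.085],[0.43,-0.188,0.064,0,0,0.32,0.085],[0.452,-0.1972,0.0663,0,0,0.3348,0.085],[0.452,-0.1972,0.0663,0,0,0.3348,0.085]]'; python3 -c "
from h import *
st(); row(.5675,-.2555,.080,0)"
```

```text
t: 2.35
eef_pos: [0.5684, -0.2541, 0.1647]
orientation: [-3.141, 0.0, 0.003]
contact_force: [0.4, -0.0, -0.2]
width: 0.0847
gripper_force: 0.0
2.35 [ 0.5684 -0.2541  0.1647] [-3.1414e+00  3.0000e-04  3.1000e-03] [ 0.3752 -0.0212 -0.2156] [-0.0085  0.024   0.0743] 0.0847 0.0
shift [-0.0009  0.0014  0.0847] turn [-0.0002  0.0003  0.0031]
```

```bash
python3 -m inch '[[-0.001,0.0014,0.03,0,0,0,0.085],[-0.001,0.0014,0.06,0,0,0,0.07],[-0.001,0.0014,0.083,0,0,0,0.06],[-0.001,0.0014,0.083,0,0,0,0.05],[-0.001,0.0014,0.083,0,0,0,0.044],[-0.001,0.0014,0.083,0,0,0,0.041],[-0.001,0.0014,0.083,0,0,0,0.041]]'; python3 -c "
from h import *
st()"
```

```text
t: 3.22
eef_pos: [0.5672, -0.2575, 0.0834]
orientation: [3.14, -0.002, -0.0]
contact_force: [-0.0, 0.5, 0.0]
width: 0.0407
gripper_force: 0.0
3.23 [ 0.5672 -0.2575  0.0834] [ 3.1404e+00 -1.9000e-03 -0.0000e+00] [-0.0156  0.4904  0.0475] [ 0.0103 -0.0164 -0.0198] 0.0407 0.0
```

Run:
```python
from h import *
a=arm.grab_frame("scene")["pixels"];b=arm.grab_frame("top")["pixels"]
A=cv2.resize(a[150:250,180:280],(400,400),interpolation=cv2.INTER_CUBIC)
B=cv2.resize(b[160:260,370:470],(400,400),interpolation=cv2.INTER_CUBIC)
cv2.imwrite("pics/m1.png",np.hstack([A,B]))
```

```text
(no output)
```

View pics/m1.png

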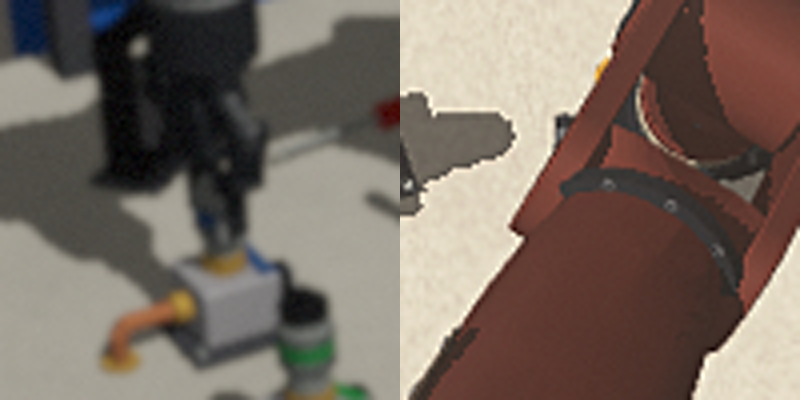

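```bash
python3 -m inch '[[0,0,0,0,0,0,0.03],[0,0,0,0,0,0,0.03],[0,0,0,0,0,0,0.03]]'; python3 -m inch '[[0,0,0.003,0,0,0,0.03],[0,0,0.005,0,0,0,0.03],[0,0,0.007,0,0,0,0.03],[0,0,0.007,0,0,0,0.03]]'
```

```text
t: 3.7
eef_pos: [0.5668, -0.256, 0.0822]
orientation: [-3.14, -0.0, -0.0]
contact_force: [0.3, 5.2, 2.5]
width: 0.0348
gripper_force: 60.7
t: 4.2
eef_pos: [0.5668, -0.256, 0.0753]
orientation: [-3.14, -0.0, -0.0]
contact_force: [-0.6, 4.9, 5.0]
width: 0.0345
gripper_force: 60.9
```

```bash
python3 -m inch '[[0,0,0.001,0,0,0,0.03],[0,0,0.002,0,0,0,0.03],[0,0,0.002,0,0,0,0.03]]';  python3 -m inch '[[0,0,0.001,0,0,0,0.03],[0,0,0.001,0,0,0,0.03]]'
```

```text
t: 4.58
eef_pos: [0.5668, -0.256, 0.0742]
orientation: [-3.14, 0.0, 0.0]
contact_force: [-1.6, 6.7, 8.5]
width: 0.035
gripper_force: 61.6
t: 4.82
eef_pos: [0.5668, -0.256, 0.0742]
orientation: [-3.14, 0.0, 0.0]
contact_force: [-3.7, 8.0, 12.0]
width: 0.0351
gripper_force: 62.1
```

```bash
python3 -m inch '[[0,0,0.001,0,0,0,0.03],[0,0,0.003,0,0,0,0.06],[0,0,0.003,0,0,0,0.06],[0,0,0.0,0,0,0,0.06],[0,0,-0.03,0,0,0,0.06],[0,0,-0.08,0,0,0,0.07],[0,0,-0.12,0,0,0,0.085],[0,0,-0.12,0,0,0,0.085],[0,0,-0.12,0,0,0,0.085]]';  python3 -c "
from h import *
row(.558,.2195,.20,1.57)"
```

```text
t: 5.95
eef_pos: [0.5659, -0.2569, 0.1912]
orientation: [-3.141, 0.001, -0.0]
contact_force: [-0.6, -0.3, -0.7]
width: 0.0848
gripper_force: 0.0
shift [-0.008  -0.4764 -0.0086] turn [-1.2000e-03  6.0000e-04 -1.5702e+00]
```

```bash
python3 -m inch '[[-0.001,-0.05,-0.0086,0,0,-0.16,0.085],[-0.002,-0.1,-0.0086,0,0,-0.32,0.085],[-0.003,-0.15,-0.0086,0,0,-0.48,0.085],[-0.004,-0.2,-0.0086,0,0,-0.64,0.085],[-0.005,-0.25,-0.0086,0,0,-0.8,0.085],[-0.006,-0.3,-0.0086,0,0,-0.96,0.085],[-0.007,-0.35,-0.0086,0,0,-1.12,0.085],[-0.008,-0.4,-0.0086,0,0,-1.28,0.085],[-0.008,-0.44,-0.0086,0,0,-1.42,0.085],[-0.008,-0.4764,-0.0086,0,0,-1.532,0.085]]'; python3 -m inch '[[0,0,0,0,0,0,0.085],[0,0,0,0,0,0,0.085]]'
python3 - <<'E'
from h import *
row(.558,.2195,.072,1.53)
a=arm.grab_frame("scene");b=arm.grab_frame("top")
A=cv2.resize(a["pixels"][180:255,190:265],(400,400),interpolation=cv2.INTER_CUBIC)
B=cv2.resize(b["pixels"][170:240,390:460],(400,400),interpolation=cv2.INTER_CUBIC)
cv2.imwrite("pics/m2.png",np.hstack([A,B]))
E
```

```text
t: 7.2
eef_pos: [0.5567, 0.2205, 0.1976]
orientation: [-3.137, 0.002, 1.537]
contact_force: [-0.0, 0.1, -0.6]
width: 0.0849
gripper_force: 0.0
t: 7.45
eef_pos: [0.5574, 0.2188, 0.1985]
orientation: [-3.138, 0.002, 1.532]
contact_force: [-0.1, 0.6, 0.3]
width: 0.0849
gripper_force: 0.0
shift [0.001  0.001  0.1265] turn [-0.0034  0.0018  0.0016]
```

View pics/m2.png

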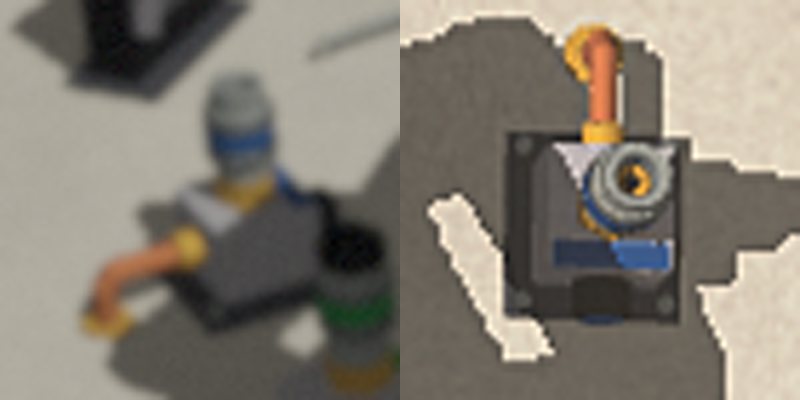

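```bash
python3 - <<'E'
from h import *
def bl(im):
    h=cv2.cvtColor(im,cv2.COLOR_BGR2HSV)[195:215,222:242]; m=(h[...,0]>100)&(h[...,0]<125)&(h[...,1]>90)
    v,u=np.nonzero(m); return len(v),v.mean()+195,u.mean()+222
print(bl(cv2.imread("pics/scene0.png")),bl(arm.grab_frame("scene")["pixels"]))
E
python3 -m inch '[[0.001,0.001,0.05,0,0,0,0.085],[0.001,0.001,0.1,0,0,0,0.085],[0.001,0.001,0.1265,0,0,0,0.085],[0.001,0.001,0.1265,0,0,0,0.06],[0.001,0.001,0.1265,0,0,0,0.045],[0.001,0.001,0.1265,0,0,0,0.036],[0.001,0.001,0.1265,0,0,0,0.036]]'
```

```text
(29, np.float64(204.75862068965517), np.float64(234.6551724137931)) (29, np.float64(206.44827586206895), np.float64(234.31034482758622))
t: 8.48
eef_pos: [0.5607, 0.2207, 0.0758]
orientation: [3.139, -0.001, 1.532]
contact_force: [-0.6, 0.0, 0.1]
width: 0.036
gripper_force: 0.0
```

```bash
python3 -m inch '[[0,0,0,0,0,0,0.02],[0,0,0,0,0,0,0.02],[0,0,0,0,0,0,0.02],[0,0,0,0,0,0,0.02]]'; python3 -m inch '[[0,0,-0.02,0,0,0,0.02],[0,0,-0.06,0,0,0,0.02],[0,0,-0.12,0,0,0,0.02],[0,0,-0.158,0,0,0,0.02],[0,0,-0.158,0,0,0,0.02],[0,0,-0.158,0,0,0,0.02]]'; python3 -c "
from h import *
st();row(.566,-.2555,.235,1.53)"
```

```text
t: 8.98
eef_pos: [0.56, 0.2207, 0.0755]
orientation: [3.141, -0.0, 1.532]
contact_force: [-2.9, 0.2, 6.0]
width: 0.0296
gripper_force: 59.0
t: 9.72
eef_pos: [0.5585, 0.2201, 0.2309]
orientation: [-3.139, 0.001, 1.532]
contact_force: [-0.7, 0.6, -1.4]
width: 0.0294
gripper_force: 60.6
9.72 [0.5585 0.2201 0.2309] [-3.1395e+00  7.0000e-04  1.5321e+00] [-0.7189  0.5971 -1.4212] [-0.084  -0.0135 -0.0838] 0.0294 60.6154
shift [-0.475   0.0259 -0.0038] turn [-0.0021  0.0007  0.0021]
```

```bash
python3 -m inch '[[-0.03,0.002,-0.004,0,0,0,0.02],[-0.08,0.005,-0.004,0,0,0,0.02],[-0.14,0.009,-0.004,0,0,0,0.02],[-0.2,0.012,-0.004,0,0,0,0.02],[-0.26,0.015,-0.004,0,0,0,0.02],[-0.32,0.018,-0.004,0,0,0,0.02],[-0.38,0.021,-0.004,0,0,0,0.02],[-0.43,0.024,-0.004,0,0,0,0.02],[-0.46,0.025,-0.004,0,0,0,0.02],[-0.475,0.026,-0.004,0,0,0,0.02]]'; python3 -m inch '[[0,0,0,0,0,0,0.02],[0,0,0,0,0,0,0.02]]'
python3 - <<'E'
from h import *
st()
a=arm.grab_frame("scene");b=arm.grab_frame("top")
cv2.imwrite("pics/s3.png",a["pixels"])
A=cv2.resize(a["pixels"][120:245,170:295],(400,400),interpolation=cv2.INTER_CUBIC)
B=cv2.resize(b["pixels"][150:260,370:480],(400,400),interpolation=cv2.INTER_CUBIC)
cv2.imwrite("pics/m3.png",np.hstack([A,B]))
for p,n in((a,"scene"),(b,"top")):
    v,u=np.mgrid[:480,:640]; X=world(p,u,v,p["depth"]).reshape(-1,3); X=X[(p["depth"]>0).ravel()]
    X=X[(abs(X[:,0]-.567)<.06)&(abs(X[:,1]+.255)<.06)]
    for lo,hi in((.095,.105),(.108,.12),(.15,.165),(.165,.18),(.18,.197),(.2,.212),(.225,.25)):
        S=X[(X[:,2]>lo)&(X[:,2]<hi)]
        if len(S)>3: print(n,lo,len(S),np.round(np.percentile(S,[2,50,98],axis=0),4).tolist())
E
```

```text
t: 10.98
eef_pos: [0.5653, -0.2561, 0.2328]
orientation: [-3.137, -0.003, 1.53]
contact_force: [-0.4, 0.1, -2.2]
width: 0.0296
gripper_force: 60.6
t: 11.22
eef_pos: [0.5669, -0.2536, 0.2352]
orientation: [-3.14, -0.002, 1.533]
contact_force: [-0.3, 0.2, -0.8]
width: 0.0292
gripper_force: 60.6
11.22 [ 0.5669 -0.2536  0.2352] [-3.1402e+00 -1.6000e-03  1.5331e+00] [-0.3457  0.1556 -0.7629] [ 0.0269 -0.0269  0.0227] 0.0292 60.5692
scene 0.095 49 [[0.5545, -0.2635, 0.0953], [0.5744, -0.2435, 0.101], [0.5884, -0.2346, 0.1046]]
scene 0.108 74 [[0.557, -0.2697, 0.1084], [0.5696, -0.2521, 0.1149], [0.5832, -0.2399, 0.1194]]
scene 0.165 21 [[0.5632, -0.2594, 0.1688], [0.5703, -0.25, 0.1744], [0.5743, -0.2463, 0.1798]]
scene 0.18 28 [[0.5621, -0.257, 0.1813], [0.5708, -0.2505, 0.1908], [0.5754, -0.244, 0.1959]]
scene 0.2 30 [[0.5564, -0.2563, 0.2012], [0.5699, -0.2481, 0.2071], [0.5806, -0.2406, 0.2118]]
scene 0.225 121 [[0.5434, -0.2567, 0.2272], [0.5778, -0.2339, 0.2422], [0.5959, -0.2262, 0.2497]]
```

View pics/m3.png

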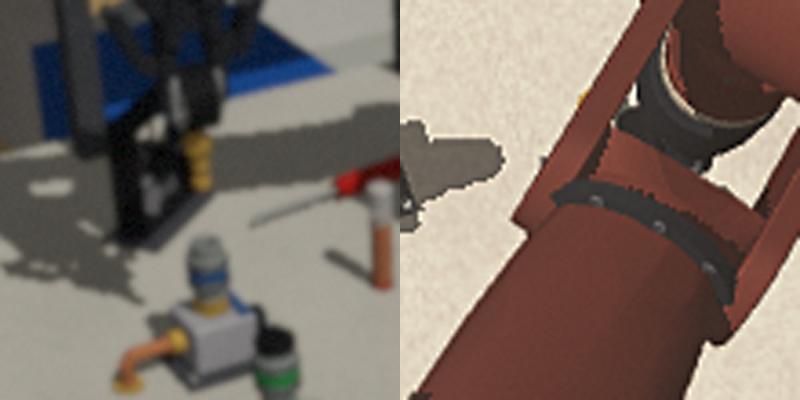

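```bash
cat > al.py <<'E'
from h import *
def meas(zp):
    d=np.array([.392,.92]); l=np.array([-.92,.392]); out=[]
    for k in range(5):
        p=arm.grab_frame("scene"); v,u=np.mgrid[:480,:640]
        X=world(p,u,v,p["depth"]); ok=(p["depth"]>0)&(abs(X[...,0]-.567)<.05)&(abs(X[...,1]+.255)<.05)
        o=[]
        for lo,hi,r in((zp+.003,zp+.03,.0075),(.092,.102,.0185),(.112,.117,.0145)):
            S=X[ok&(X[...,2]>lo)&(X[...,2]<hi)][:,:2]; a=S@l; b=S@d
            # per slice: lateral centre and front surface
            mid=(np.percentile(a,3)+np.percentile(a,97))/2; c=b[abs(a-mid)<.4*r]
            o+=[mid,np.median(c-np.sqrt(r*r-(a[abs(a-mid)<.4*r]-mid)**2)),np.ptp(np.percentile(a,[3,97]))]
        out.append(o)
    o=np.mean(out,0); print(np.round(o*1000,1),np.round(np.std(out,0)*1000,1))
    for i in(3,6): e=(o[i]-o[0])*l+(o[i+1]-o[1])*d; print("plug->axis dx,dy mm",np.round(e*1000,2))
E
python3 - <<'E'
from al import *
meas(.169)
p=arm.grab_frame("scene"); I=p["pixels"]
# brass pixel columns vs vertical-line projection
pr=lambda X:(lambda c:(c[0]/c[2]*p["fx"]+p["cx"],c[1]/c[2]*p["fy"]+p["cy"]))(p["R"]@np.array(X)+p["t"])
for z in(.118,.095,.17,.2): print(z,np.round(pr([.567,-.255,z]),2))
h=cv2.cvtColor(I,cv2.COLOR_BGR2HSV)
for r in range(158,182,2):
    m=np.nonzero((h[r,225:245,0]>15)&(h[r,225:245,0]<32)&(h[r,225:245,1]>110)&(h[r,225:245,2]>70))[0]+225
    if len(m): print(r,m.min(),m.max(),m.mean())
g=cv2.cvtColor(I,cv2.COLOR_BGR2GRAY)
for r in(196,198,200,204,208): print(r,g[r,224:246].tolist())
E
```

```text
[-623.2  -13.1   13.2 -624.6  -13.1   34.3 -624.   -24.    25. ] [0.3 0.5 0.3 0.2 0.3 0.3 0.4 7.6 1.3]
plug->axis dx,dy mm [ 1.27 -0.57]
plug->axis dx,dy mm [ -3.53 -10.32]
0.118 [235.03 195.39]
0.095 [235.71 202.85]
0.17 [233.47 178.06]
0.2 [232.53 167.75]
162 229 234 231.5
164 228 235 231.5
166 228 235 231.5
168 229 234 231.5
170 230 234 232.0
172 230 234 232.0
174 230 234 232.0
176 230 235 232.5
178 231 234 232.5
196 [155, 159, 162, 157, 144, 123, 109, 105, 107, 105, 104, 101, 100, 107, 117, 138, 151, 160, 161, 160, 162, 159]
198 [161, 163, 159, 150, 130, 98, 80, 86, 94, 101, 105, 107, 109, 109, 112, 118, 133, 148, 156, 161, 162, 162]
200 [164, 162, 157, 139, 111, 87, 83, 86, 92, 98, 102, 107, 110, 113, 114, 111, 115, 132, 151, 158, 161, 163]
204 [162, 162, 157, 140, 106, 68, 54, 59, 66, 76, 80, 82, 79, 78, 77, 73, 86, 117, 144, 160, 162, 161]
208 [162, 163, 161, 152, 126, 86, 59, 51, 55, 64, 66, 71, 72, 76, 73, 75, 81, 107, 139, 156, 161, 161]
```

```bash
python3 -m inch '[[-0.0005,0.0013,0.015,0,0,0,0.02],[-0.0005,0.0013,0.03,0,0,0,0.02],[-0.0005,0.0013,0.043,0,0,0,0.02],[-0.0005,0.0013,0.043,0,0,0,0.02],[-0.0005,0.0013,0.043,0,0,0,0.02]]'
python3 - <<'E'
from al import *
st(); meas(.128)
E
python3 -m inch '[[0,0,0.003,0,0,0,0.02],[0,0,0.006,0,0,0,0.02],[0,0,0.008,0,0,0,0.02],[0,0,0.008,0,0,0,0.02]]'
```

```text
t: 12.25
eef_pos: [0.5685, -0.2559, 0.1931]
orientation: [3.141, 0.0, 1.532]
contact_force: [1.4, 0.7, -1.8]
width: 0.0298
gripper_force: 60.6
12.25 [ 0.5685 -0.2559  0.1931] [3.1415 0.     1.5319] [ 1.4377  0.6687 -1.781 ] [-0.0167  0.003  -0.0712] 0.0298 60.5579
[-625.5  -14.    13.2 -624.4  -13.9   33.9 -624.5  -22.    25. ] [0.3 0.6 0.1 0.4 0.5 0.9 0.9 6.8 1.3]
plug->axis dx,dy mm [-0.95  0.6 ]
plug->axis dx,dy mm [-4.04 -6.91]
t: 13.0
eef_pos: [0.5681, -0.2556, 0.1846]
orientation: [-3.141, -0.0, 1.532]
contact_force: [0.9, -0.6, -1.9]
width: 0.0294
gripper_force: 60.6
```

```bash
python3 -m inch '[[0.0003,-0.0005,0.001,0,0,0,0.02],[0.0003,-0.0005,0.002,0,0,0,0.02],[0.0003,-0.0005,0.002,0,0,0,0.02]]';python3 -m inch '[[0,0,0.001,0,0,0,0.02],[0,0,0.002,0,0,0,0.02],[0,0,0.002,0,0,0,0.02]]'
```

```text
t: 13.38
eef_pos: [0.5678, -0.2554, 0.183]
orientation: [-3.141, -0.0, 1.532]
contact_force: [-0.5, 0.1, -1.3]
width: 0.029
gripper_force: 60.6
t: 13.75
eef_pos: [0.5678, -0.2554, 0.1809]
orientation: [-3.141, -0.0, 1.532]
contact_force: [0.1, -0.3, -1.9]
width: 0.0295
gripper_force: 60.6
```

```bash
python3 -m inch '[[0,0,0.001,0,0,0,0.02],[0,0,0.002,0,0,0,0.02],[0,0,0.002,0,0,0,0.02]]'
```

```text
t: 14.12
eef_pos: [0.5678, -0.2554, 0.1789]
orientation: [-3.141, -0.0, 1.532]
contact_force: [0.4, 0.1, -1.5]
width: 0.0292
gripper_force: 60.6
```

```bash
python3 -m inch '[[0,0,0.001,0,0,0,0.02],[0,0,0.003,0,0,0,0.02],[0,0,0.003,0,0,0,0.02]]'; python3 -m inch '[[0,0,0.001,0,0,0,0.02],[0,0,0.002,0,0,0,0.02],[0,0,0.002,0,0,0,0.02]]'
```

```text
t: 14.5
eef_pos: [0.5677, -0.2553, 0.1757]
orientation: [-3.141, -0.0, 1.532]
contact_force: [0.5, -0.1, -2.0]
width: 0.0294
gripper_force: 60.6
t: 14.88
eef_pos: [0.5678, -0.2554, 0.174]
orientation: [-3.141, -0.0, 1.532]
contact_force: [0.6, -0.1, -1.9]
width: 0.0293
gripper_force: 60.6
```

```bash
python3 -m inch '[[0,0,0.001,0,0,0,0.02],[0,0,0.002,0,0,0,0.02],[0,0,0.002,0,0,0,0.02]]'
```

```text
t: 15.25
eef_pos: [0.5678, -0.2554, 0.172]
orientation: [-3.141, -0.0, 1.532]
contact_force: [-0.4, -0.4, -2.6]
width: 0.0293
gripper_force: 60.6
```

Run:
```python
from h import *
a=arm.grab_frame("scene")["pixels"]
A=cv2.resize(a[150:230,195:275],(600,600),interpolation=cv2.INTER_CUBIC)
cv2.imwrite("pics/m4.png",A)
```

```text
(no output)
```

View pics/m4.png

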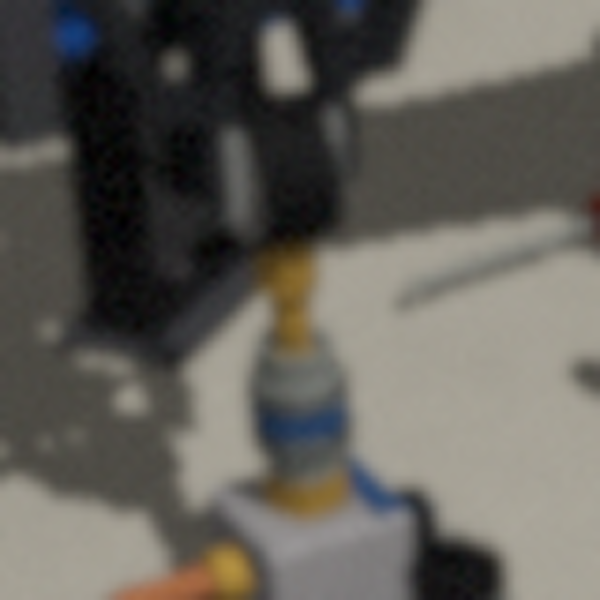

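```bash
python3 -m inch '[[0,0,0.001,0,0,0,0.02],[0,0,0.002,0,0,0,0.02],[0,0,0.002,0,0,0,0.02]]'
```

```text
t: 15.68
eef_pos: [0.568, -0.2556, 0.1704]
orientation: [3.141, 0.0, 1.532]
contact_force: [-0.9, 1.0, -0.5]
width: 0.0296
gripper_force: 60.9
```

```bash
python3 -m inch '[[0,0,0.001,0,0,0,0.02],[0,0,0.002,0,0,0,0.02],[0,0,0.002,0,0,0,0.02]]'
```

```text
t: 16.05
eef_pos: [0.5684, -0.2557, 0.1693]
orientation: [3.14, 0.001, 1.532]
contact_force: [-1.0, 1.0, 5.0]
width: 0.0294
gripper_force: 61.3
```

```bash
for i in 1 2; do python3 -m inch '[[0,0,0.001,0,0,0,0.02],[0,0,0.002,0,0,0,0.02],[0,0,0.003,0,0,0,0.02],[0,0,0.003,0,0,0,0.02]]'; done
```

```text
t: 16.55
eef_pos: [0.5681, -0.2556, 0.1665]
orientation: [3.141, 0.0, 1.532]
contact_force: [-2.1, 1.1, 6.1]
width: 0.0293
gripper_force: 61.6
t: 17.05
eef_pos: [0.568, -0.2556, 0.1634]
orientation: [3.141, 0.0, 1.532]
contact_force: [-3.1, 1.3, 6.0]
width: 0.0292
gripper_force: 61.7
```

```bash
python3 -m inch '[[0,0,0.001,0,0,0,0.02],[0,0,0.002,0,0,0,0.02],[0,0,0.002,0,0,0,0.02]]'
```

```text
t: 17.42
eef_pos: [0.568, -0.2556, 0.1615]
orientation: [3.141, 0.0, 1.532]
contact_force: [-1.9, 0.7, 6.2]
width: 0.0294
gripper_force: 61.7
```

```bash
python3 -m inch '[[0,0,0.001,0,0,0,0.02],[0,0,0.002,0,0,0,0.02],[0,0,0.002,0,0,0,0.02]]';python3 -m inch '[[0,0,0.0005,0,0,0,0.02],[0,0,0.001,0,0,0,0.02],[0,0,0.001,0,0,0,0.02]]'
```

```text
t: 17.8
eef_pos: [0.568, -0.2556, 0.1597]
orientation: [3.141, 0.0, 1.532]
contact_force: [-2.1, 1.1, 7.3]
width: 0.0294
gripper_force: 61.8
t: 18.18
eef_pos: [0.568, -0.2556, 0.159]
orientation: [3.141, 0.0, 1.532]
contact_force: [-3.6, 0.9, 8.3]
width: 0.0293
gripper_force: 61.8
```

```bash
python3 -m inch '[[0,0,0.0005,0,0,0,0.02],[0,0,0.001,0,0,0,0.02],[0,0,0.001,0,0,0,0.02]]'
```

```text
t: 18.55
eef_pos: [0.568, -0.2556, 0.1568]
orientation: [3.141, 0.0, 1.532]
contact_force: [-0.2, 0.9, 3.6]
width: 0.0295
gripper_force: 61.3
```

```bash
python3 -m inch '[[0,0,0.0005,0,0,0,0.02],[0,0,0.001,0,0,0,0.02],[0,0,0.001,0,0,0,0.02]]'
```

```text
t: 18.92
eef_pos: [0.5681, -0.2557, 0.1564]
orientation: [3.141, 0.0, 1.532]
contact_force: [-1.8, 0.4, 7.9]
width: 0.0296
gripper_force: 61.7
```

Run:
```python
from h import *
a=arm.grab_frame("scene")["pixels"]
h=cv2.cvtColor(a,cv2.COLOR_BGR2HSV)[195:215,222:242]; m=(h[...,0]>100)&(h[...,0]<125)&(h[...,1]>90)
v,u=np.nonzero(m); print(len(v),v.mean()+195)
A=cv2.resize(a[150:230,195:275],(600,600),interpolation=cv2.INTER_CUBIC)
cv2.imwrite("pics/m5.png",A)
```

```text
28 204.71428571428572
```

View pics/m5.png

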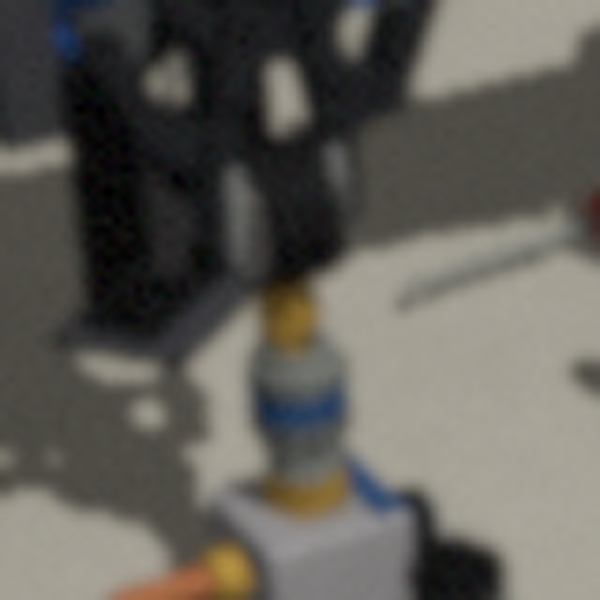

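The sleeve is forward again: the band is back at row 204.7, where it started, and it sits at crop (300,408). The plug is deep in the mouth at crop (293,345). I'll relax the push, release and back off.

```bash
python3 -m inch '[[0,0,-0.001,0,0,0,0.02],[0,0,-0.0015,0,0,0,0.04],[0,0,-0.0015,0,0,0,0.065],[0,0,-0.0015,0,0,0,0.085],[0,0,-0.0015,0,0,0,0.085],[0,0,-0.03,0,0,0,0.085],[0,0,-0.07,0,0,0,0.085],[0,0,-0.12,0,0,0,0.085],[0,0,-0.15,0,0,0,0.085],[0,0,-0.15,0,0,0,0.085]]'; python3 -m inch '[[0.05,0,0,0,0,0,0.085],[0.1,0,0,0,0,0,0.085],[0.15,0,0,0,0,0,0.085],[0.2,0,0,0,0,0,0.085],[0.25,0,0,0,0,0,0.085],[0.25,0,0,0,0,0,0.085],[0.25,0,0,0,0,0,0.085]]'
python3 - <<'E'
from h import *
a=arm.grab_frame("scene")["pixels"];b=arm.grab_frame("top")["pixels"]
h=cv2.cvtColor(a,cv2.COLOR_BGR2HSV)[195:215,222:242]; m=(h[...,0]>100)&(h[...,0]<125)&(h[...,1]>90)
v,u=np.nonzero(m); print(len(v),v.mean()+195)
A=cv2.resize(a[150:250,180:280],(400,400),interpolation=cv2.INTER_CUBIC)
B=cv2.resize(b[150:250,370:470],(400,400),interpolation=cv2.INTER_CUBIC)
cv2.imwrite("pics/m6.png",np.hstack([A,B]))
E
```

```text
t: 20.23
eef_pos: [0.5696, -0.2564, 0.3093]
orientation: [3.135, 0.004, 1.532]
contact_force: [0.7, 0.4, -1.0]
width: 0.0852
gripper_force: 0.0
t: 21.1
eef_pos: [0.5769, -0.0059, 0.3034]
orientation: [-3.139, 0.001, 1.532]
contact_force: [0.4, -0.1, 0.3]
width: 0.0848
gripper_force: 0.0
32 204.5625
```

View pics/m6.png

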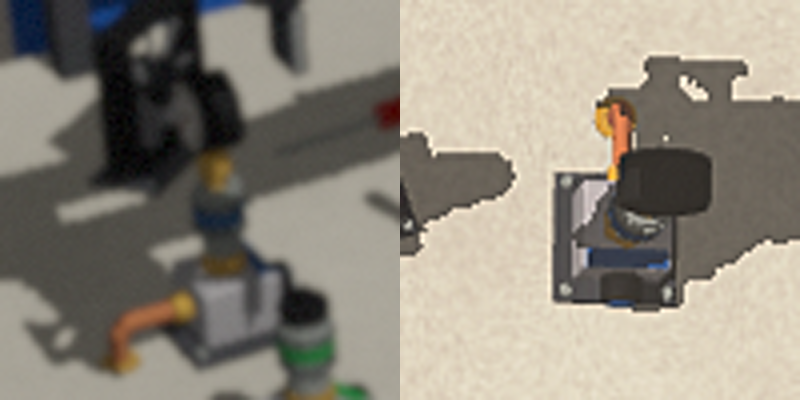

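The gauge stands upright in the coupler at crop (218,165), with the band forward and nothing touching it, so I'm handing the job in.

```bash
python3 -c "
from station import arm
print(arm.finish_job())"
```

```text
the job is handed in; nothing more can be done
None
```

The gauge is plugged into the blue-banded air outlet: I felt the click, the camera shows the sleeve fully forward and the gauge upright, and I let go and handed the job in at about 21 s; no verdict came back.

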